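Clamp and cover a sample pot for the shake test

ROBOT

A 6-joint arm with a two-finger parallel gripper is mounted at the origin on the work surface. World frame = base frame: x ahead of the robot, y to its left, z up, the work surface at z = 0. Lengths are in m, angles in rad, forces in N, time in s.
With the tool pointing down it reaches from about 0.4 to 0.925 m from the base axis. Payload 3.4 kg.
Tool frame: the origin (TCP) lies on the mounting face of the last link; the fingertips stand 173 mm ahead of it and the grasp point (between the pads) lies 155 mm ahead of it; z points along the fingers, y is the line along which they close (so a half turn about z gives the same grasp; the last joint's range is limited). The gripper opens to 85 mm and grips with 20 to 120 N. Pads are 22 mm wide; open, the fingers measure 114 mm over their backs; the gripper's body (76 mm by 85 mm) begins 54 mm behind the grasp point. The pads swing forward as they close: fully open they stand 13 mm farther back than shut.
Start: joints at [1.139, 0.307, 1.506, -0, 1.328, -0.073], TCP at [0.202, 0.538, 0.405] pointing down, gripper open.
Joint ranges: [-3.12, 3.12], [-1.05, 2.28], [0.14, 2.33], [-1.42, 4.57], [0.1, 2.73], [-2.68, 2.68]. Speed limits (rad/s): [2.57, 2.57, 3.14, 3.14, 3.14, 3.14].

INTERFACE

Orientations are given as a unit quaternion [x, y, z, w].
In Python, from workcell import telemetry, optics, finish_job gives the robot as it stands.
- The arm moves only by the tool carry_out, never from a script. Its argument "deltas" is a list of rows, each an object with "offset": the shift along the tool's x, y, z in m, a list of three; "delta_rot": the turn, a rotation vector about the tool's x, y, z in rad, a list of three; "claw": the closure, from 0 (fully open) to 1 (shut). In form: [{"offset": [dx, dy, dz], "delta_rot": [rx, ry, rz], "claw": claw}, ...]. A call has 1 to 10 rows; each row shifts and turns the commanded pose from where the row before left it, along the tool's axes as they then stand; what a row does not reach is not made up. A row lasts 1/12 s, in which the tool goes at most 41.7 mm and 7.16 degrees, less where a joint would pass 70% of its speed; a pose out of reach is approached as far as the arm can. A call with a gripper value outside its range is refused whole. The fingers move at their own pace and stop on an object; the grip force is fixed at half the most. Time passes only in rows, so rows that do not move let the fingers close. It gives the time, the measured TCP pose, the force, the opening and the grip force at its end, in the units of the state.
- telemetry.get_state(): the state, without advancing time (a new reading comes with each control period).
- optics.grab_frame(name): name is "scene" or "top"; returns the picture (384x512x3 uint8, blue, green, red); there is no depth.
- optics.get_calibration(name): a dict with "K" (3x3 intrinsics, pixels), "dist" ([k1, k2, p1, p2, k3] as OpenCV has them; the pictures are not rectified), "position" and "rotation" of the camera in the world. Camera axes: x right, y down, z forward; pixel columns grow to the right and rows downward; lengths in m; the calibration is good to about 2 mm. A picture is of the moment at which its call begins. get_calibration takes no time and is no camera call.
- finish_job(): hands the job in; it is judged then, once.
The state is a dict: "time": time; "q": joint angles; "joint_vel": joint speeds; "effort": joint torques, N m; "ee_pos": TCP position; "tool_rot": TCP orientation; "ft_force": force on the tool from outside, world axes, zero at the start; "moment": the same for the moment, N m; "width": opening from 0.0 (shut) to 1.0 (fully open); "grip_force": force on a finger pad.
Only numpy, scipy, OpenCV 4.12 (cv2) and the standard library are available. Lean on these libraries where they do the work, as an engineer would, in place of code of your own. Each camera call takes 0.05 s, during which the arm holds its last target. There are 200 camera calls.

TASK

Get the sample pot ready for its shake test. First wind the star handle clockwise, spoke after spoke, until the clamp has pushed the pot home into the vee block and its spring pad is pressed about half way in (never all the way), moving the jaw only with the handle. Then set the lid that fits gently on the pot so that it sits fully down and level, let go, and leave the other things on the bench where they are.

Things in the scene. Friction and masses are not known exactly. Their poses are not given: they have to be found in the camera images.
- shaker: slick grey plate 170 x 320 mm fixed on the bench, top 30 mm high, y = -175 to +145 mm. Origin on the bench; x along its short side, +y the clamp's closing direction. Along y: star handle hub (-115 mm) on a gearbox 90 x 70 mm, 60 mm high; jaw; pot; vee block of two upright slick white plastic plates, 58 mm high, at the +y end.
- hub (a point): axis of the star handle at spoke height, 95 mm above the bench. Hub 48 mm across, top 110 mm above the bench; four level steel spokes at 90 degrees, 10 mm thick, with black balls 18 mm across centred 90 mm from the axis. Its axes turn with the handle: spokes along its own x and y, both ways.
- capstan (a joint): turn of the star handle in rad, positive clockwise seen from above (closes the clamp); at 0 the spokes lie along the stage's x and y axes. Range 0 to 6, starts at 0 to 1.7. Drives the jaw 15 mm per rad, stays where left; needs 0.35 N m plus 0.015 m x clamp force (5 to 7 N at 65 mm from the axis).
- jaw: dark steel jaw block 80 mm wide, 30 mm thick, 32 to 62 mm above the bench; origin on the bench plane at its front face (towards the vee); y axis is the closing direction. Driven by the handle; must not be pushed by hand.
- pad (a joint): how far the spring pad is pressed into the jaw, in m: 0 free, 0.016 fully in, half is 0.008; spring 900 N/m. The pad is a slick white plate 56 mm wide, 8 mm thick, 24 mm high, on two pins before the jaw; the gap between plate and jaw block is 16 mm free, 8 mm at half. Dragging the loose pot already presses it about 1 mm; off-centre in the vee, a little more.
- pad_face (a point): centre of the pad's front face, which touches the pot 47 mm above the bench; 24 mm ahead of the jaw face when free
- nest (a point): on the stage's top: where the pot's axis stands once the pot is home in the vee block (75 mm along the stage's +y from its origin)
- pot: open, smooth aluminium pot, 72 mm outside diameter, 4 mm wall, 62 mm high with a 30 mm thick bottom, about 0.3 kg, a few plastic parts in it; stands loose on the stage between pad and vee, 12 to 30 mm short of home. Origin at the centre of its underside, z up.
- pot_rim (a point): centre of the pot's mouth, at rim height (92 mm above the bench); the mouth is 64 mm across
- lid: the lid that fits: aluminium disc 76 mm across, 5 mm thick, on a plug 58 mm across, 5 mm deep; black round knob 20 mm across, 26 mm tall; 0.11 kg. Origin: centre of the plug's underside, z up; disc top at z = 10 mm, knob top at 36 mm. Lies on the bench on its plug; seated, its origin is 5 mm below the rim. It and the small lid may swap places.
- small_lid: a lid of the same make that is too small: disc 54 mm across, same knob; origin at the centre of its underside; bystander, leave it alone
- clip1: a small plastic part, 51 mm long, 22 mm high: black sleeve with white square flanges, lying on the bench; bystander, leave it alone
- clip2: a small plastic part, 51 mm long, 22 mm high: black sleeve with white square flanges, lying on the bench; bystander, leave it alone
- clip3: a small plastic part, 51 mm long, 22 mm high: black sleeve with white square flanges, lying on the bench; bystander, leave it alone
- clip4: a small plastic part, 51 mm long, 22 mm high: black sleeve with white square flanges, lying on the bench; bystander, leave it alone
- tape: roll of tape lying flat, 90 mm across, 22 mm high; bystander
- bottle: white plastic bottle, 48 mm across, 110 mm high; bystander
Mind the look-alikes: they are no part of the job. Leave any brown or turquoise look-alike of the lid alone.

How it is judged:
By the outcome, as a careful person would: the job done as asked, in the order asked, and still so for the second after the job is handed in, with the robot touching nothing.
It also fails if it takes over 72 s, if anything falls off the work surface, if the arm or the gripper's body presses on something with over 40 N, if the wrist force passes 120 N, or if a joint passes its speed limit or range.

## Working session

There is one attempt and no reset: what is moved stays moved. The work goes in short steps, Python scripts to look and compute and a tool call to move; the robot and the scene stay as the last step left them, time stands still between calls to the robot, and variables do not carry over. Pictures are saved under pics/ and viewed, at most 10 in all, crops included, and the job is handed in when it is done.

Besides the shell and the picture viewer there is one more tool, called after "Request:" as name(argument=value, ...) on one line, values as JSON. carry_out: Moves the arm, as the interface text tells. Its arguments: {"type":"object","properties":{"deltas":{"type":"array","items":{"type":"object","properties":{"offset":{"type":"array","items":{"type":"number"}},"delta_rot":{"type":"array","items":{"type":"number"}},"claw":{"type":"number"}}}}},"required":["deltas"]}

```bash
mkdir -p pics; ls
cat > h.py <<'E'
import numpy as np, cv2
from workcell import telemetry, optics
from scipy.spatial.transform import Rotation as R
def cal(n):
    c=optics.get_calibration(n); K=np.array(c["K"]);d=np.array(c["dist"]);p=np.array(c["position"]);r=np.array(c["rotation"])
    if r.size==4: r=R.from_quat(r).as_matrix()
    return K,d,p,r
def ray(n,uv):
    K,d,p,r=cal(n); x=cv2.undistortPoints(np.array(uv,float).reshape(-1,1,2),K,d).reshape(-1,2)
    return p,np.c_[x,np.ones(len(x))]@r.T
def plane(n,uv,z):
    p,v=ray(n,uv); return p+v*((z-p[2])/v[:,2])[:,None]
def proj(n,X):
    K,d,p,r=cal(n); X=np.array(X,float).reshape(-1,3); rv=cv2.Rodrigues(r.T)[0]
    return cv2.projectPoints(X,rv,-r.T@p,K,d)[0].reshape(-1,2)
E
python3 - <<'E'
from h import *
for n in("scene","top"):
    im=optics.grab_frame(n); cv2.imwrite(f"pics/{n}_raw0.png",im); cv2.imwrite(f"pics/{n}0.png",cv2.resize(im,(800,600),interpolation=cv2.INTER_CUBIC))
    c=optics.get_calibration(n); print(n,c)
print(telemetry.get_state())
E
```

```text
pics
scene {'K': array([[352.93346679,   0.        , 253.52987557],
       [  0.        , 352.93346679, 192.61399798],
       [  0.        ,   0.        ,   1.        ]]), 'dist': array([0.01168809, 0.        , 0.        , 0.        , 0.        ]), 'position': array([ 1.13167632, -0.55805847,  0.88970478]), 'rotation': array([ 0.8676942 ,  0.30417531, -0.1374143 , -0.3683768 ])}
top {'K': array([[469.46691951,   0.        , 257.41778598],
       [  0.        , 469.46691951, 181.28902068],
       [  0.        ,   0.        ,   1.        ]]), 'dist': array([-0.06508567,  0.        ,  0.        ,  0.        ,  0.        ]), 'position': array([0.35252309, 0.07987167, 1.20307155]), 'rotation': array([-0.69411191,  0.71328058, -0.07080549,  0.06652864])}
{'time': 0.1, 'q': array([ 1.13848617e+00,  3.07475827e-01,  1.50755351e+00, -5.38532043e-06,
        1.32839617e+00, -7.34919960e-02]), 'joint_vel': array([-0.00060973, -0.00278977, -0.00257105,  0.00095622,  0.00051481,
       -0.00025936]), 'effort': array([ 2.26172983e-04, -4.58535862e+01, -2.52608389e+01,  6.76924219e-05,
        5.59986176e-03,  3.82591315e-05]), 'ee_pos': array([0.20180895, 0.53808579, 0.40388161]), 'tool_rot': array([ 1.78447455e-01,  9.83949016e-01, -8.87930598e-04, -2.26772645e-04]), 'ft_force': array([-0.07659641, -0.10993571,  0.19872463]), 'moment': array([-0.00311626,  0.02152787,  0.00033571]), 'grip_force': 0.0, 'width': 1.0000664906850905}
```

View pics/top0.png

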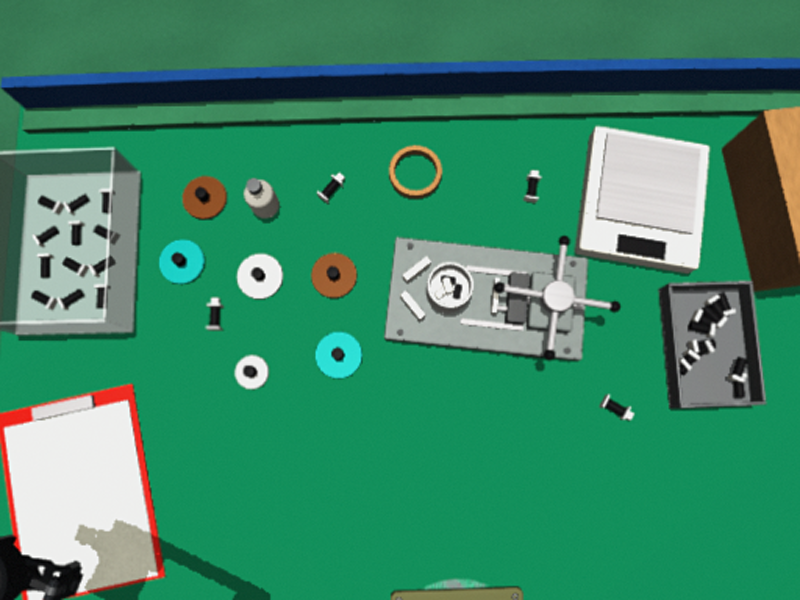

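View pics/scene0.png

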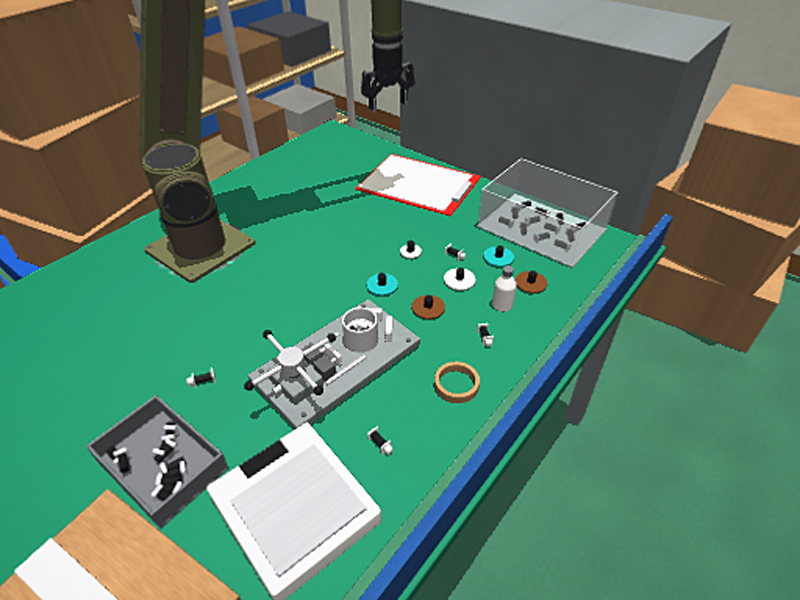

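Top view: hub at about (558,296), balls at (564,240), (615,306), (550,354) and (498,287), pot mouth at (450,287), white fitting lid at (260,275), small lid at (251,372). The scene view agrees with this.

```bash
cat >> h.py <<'E'
def balls(im,hub):
    # dark round blobs at z=.095 about the given hub (world xy), 90 mm out
    m=(im.max(2)<60).astype(np.uint8); n,l,s,c=cv2.connectedComponentsWithStats(m)
    out=[]
    for i in range(1,n):
        if 15<s[i,4]<250:
            X=plane("top",c[i],.095)[0]; r=np.hypot(*(X[:2]-hub))
            if .07<r<.115: out.append((X[0],X[1],s[i,4],c[i]))
    return out
E
python3 - <<'E'
from h import *
im=cv2.imread("pics/top_raw0.png")
S=.64
P=lambda u,v,z:plane("top",[[u*S,v*S]],z)[0].round(4)
hub=P(558,296,.110);print("hub",hub)
for b in balls(im,hub[:2]): print("ball",b)
print("plate corners",[P(u,v,.03) for u,v in((398,239),(387,339),(589,258),(581,359))])
print("pot",P(450,286,.092))
# white lid disc & pot: contours
m=((im.min(2)>150)).astype(np.uint8)
n,l,s,c=cv2.connectedComponentsWithStats(m)
for i in range(1,n):
    if 100<s[i,4]<3000 and c[i][1]<300: print(s[i],c[i].round(1),(c[i]/S).round(0),plane("top",c[i],.01)[0].round(4))
E
python3 - <<'E'
import cv2
im=cv2.imread("pics/top_raw0.png")
cv2.imwrite("pics/top0c.png",cv2.resize(im[145:240,240:405],(800,460),interpolation=cv2.INTER_CUBIC))
E
```

```text
hub [ 0.5417 -0.1658  0.11  ]
ball (np.float64(0.6332242329483065), np.float64(-0.18439651826095843), np.int32(28), array([360.78571429, 153.46428571]))
ball (np.float64(0.5614418265867551), np.float64(-0.07755836115990737), np.int32(31), array([318.83870968, 183.4516129 ]))
ball (np.float64(0.5263603721139692), np.float64(-0.2564279859239871), np.int32(28), array([393.53571429, 195.78571429]))
ball (np.float64(0.5099581430534712), np.float64(-0.09374549674157594), np.int32(25), array([326.72, 204.44]))
ball (np.float64(0.4547153781037531), np.float64(-0.133704155201596), np.int32(73), array([344.78082192, 227.05479452]))
plate corners [array([0.6581, 0.0744, 0.03  ]), array([0.493 , 0.0965, 0.03  ]), array([ 0.6177, -0.2397,  0.03  ]), array([ 0.4519, -0.2141,  0.03  ])]
pot [ 0.565  -0.0035  0.092 ]
[156 115  18  17 141] [165.8 124.7] [259. 195.] [0.7473 0.3089 0.01  ]
[152 163  29  28 589] [165.9 176.4] [259. 276.] [0.6068 0.307  0.01  ]
[351 199  22  30 419] [362.1 214.2] [566. 335.] [ 0.4942 -0.1967  0.01  ]
[150 227  21  22 298] [160.6 237.8] [251. 372.] [0.4479 0.319  0.01  ]
```

View pics/top0c.png

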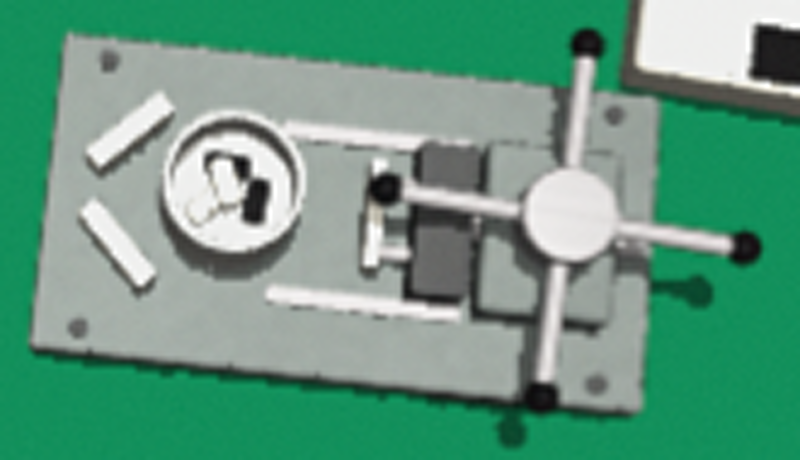

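Run:
```python
from h import *
c=np.array([[587,44],[745,247],[541,397],[386,187]])/4.848+[240,145]
B=plane("top",c,.095)[:,:2]; hub=B.mean(0); d=B-hub
print(B.round(4),"hub",hub.round(4),np.hypot(*d.T).round(4),np.degrees(np.arctan2(d[:,1],d[:,0])).round(1))
C=np.array([[ 0.6581, 0.0744],[ 0.493 , 0.0965],[ 0.6177,-0.2397],[ 0.4519,-0.2141]])
e=(C[0]+C[1]-C[2]-C[3]);a=np.arctan2(e[1],e[0])
f=(C[0]+C[2]-C[1]-C[3]);b=np.arctan2(f[1],f[0]);print("yaw",np.degrees([a-np.pi/2,b]))
yaw=(a-np.pi/2+b)/2
R2=np.array([[np.cos(yaw),-np.sin(yaw)],[np.sin(yaw),np.cos(yaw)]])
ctr=C.mean(0)-R2@[0,-.015]; print("stage origin",ctr,"hub pred",ctr+R2@[0,-.115],"nest",ctr+R2@[0,.075])
pot=plane("top",[[240+233/4.848,145+183/4.848]],.092)[0,:2]; print("pot",pot,(R2.T@(pot-ctr)).round(4))
pad=plane("top",[[240+372/4.848,145+217/4.848]],.059)[0,:2]; print("pad ctr top stage",(R2.T@(pad-ctr)).round(4))
jf=plane("top",[[240+412/4.848,145+220/4.848]],.062)[0,:2]; print("jaw face",(R2.T@(jf-ctr)).round(4))
```

```text
[[ 0.6317 -0.185 ]
 [ 0.526  -0.2567]
 [ 0.4546 -0.1499]
 [ 0.5611 -0.0794]] hub [ 0.5433 -0.1678] [0.09   0.0906 0.0905 0.0901] [ -11.  -101.1  168.6   78.6]
yaw [-7.43297637 -8.2028127 ]
stage origin [ 0.55721537 -0.05586442] hub pred [ 0.5415725  -0.16979554] nest [0.56741725 0.01843849]
pot [ 0.56574162 -0.00371068] [0.0014 0.0528]
pad ctr top stage [-0.0019 -0.0212]
jaw face [-0.0018 -0.0413]
```

Hub is at (0.543,-0.168), the pot needs about 22 mm to home, and the handle needs about 4.3 rad in all.

Request:
carry_out(deltas=[{"offset": [0,0,0],"delta_rot": [0,0,-0.12],"claw": 1},{"offset": [0,0,0],"delta_rot": [0,0,-0.12],"claw": 1},{"offset": [0,0,0],"delta_rot": [0,0,-0.119],"claw": 1},{"offset": [-0.03,-0.025,0],"delta_rot": [0,0,0],"claw": 1},{"offset": [-0.025,-0.032,0],"delta_rot": [0,0,0],"claw": 1},{"offset": [-0.025,-0.032,0],"delta_rot": [0,0,0],"claw": 1},{"offset": [-0.02,-0.035,0],"delta_rot": [0,0,0],"claw": 1},{"offset": [-0.02,-0.035,0],"delta_rot": [0,0,0],"claw": 1},{"offset": [-0.02,-0.035,0],"delta_rot": [0,0,0],"claw": 1},{"offset": [-0.02,-0.035,0],"delta_rot": [0,0,0],"claw": 1}])

```text
time: 0.93
ee_pos: [0.3623, 0.3076, 0.4044]
tool_rot: [-0.0, 1.0, -0.0, -0.0]
ft_force: [0.7, -0.2, -0.9]
width: -0.001
grip_force: 0.0
```

Request:
carry_out(deltas=[{"offset": [-0.014,-0.038,0],"delta_rot": [0,0,0],"claw": 1},{"offset": [-0.014,-0.038,0],"delta_rot": [0,0,0],"claw": 1},{"offset": [-0.014,-0.038,0],"delta_rot": [0,0,0],"claw": 1},{"offset": [-0.014,-0.038,0],"delta_rot": [0,0,0],"claw": 1},{"offset": [-0.014,-0.038,0],"delta_rot": [0,0,0],"claw": 1},{"offset": [-0.014,-0.038,0],"delta_rot": [0,0,0],"claw": 1},{"offset": [-0.014,-0.038,0],"delta_rot": [0,0,0],"claw": 1},{"offset": [-0.014,-0.038,0],"delta_rot": [0,0,0],"claw": 1},{"offset": [-0.014,-0.038,0],"delta_rot": [0,0,0],"claw": 1},{"offset": [-0.014,-0.038,0],"delta_rot": [0,0,0],"claw": 1}])

```text
time: 1.77
ee_pos: [0.5021, -0.0726, 0.4045]
tool_rot: [0.0, 1.0, 0.0, -0.0]
ft_force: [0.4, 1.1, 0.2]
width: 0.002
grip_force: 0.0
```

Request:
carry_out(deltas=[{"offset": [-0.011,-0.037,0],"delta_rot": [0,0,0],"claw": 1},{"offset": [0,0,0],"delta_rot": [0,0,0],"claw": 1},{"offset": [0,0,0.035],"delta_rot": [0,0,0],"claw": 1},{"offset": [0,0,0.035],"delta_rot": [0,0,0],"claw": 1},{"offset": [0,0,0.03],"delta_rot": [0,0,0],"claw": 1},{"offset": [0,0,0.025],"delta_rot": [0,0,0],"claw": 1},{"offset": [0,0,0.018],"delta_rot": [0,0,0],"claw": 1},{"offset": [0,0,0.01],"delta_rot": [0,0,0],"claw": 1},{"offset": [0,0,0],"delta_rot": [0,0,0],"claw": 1}])

```text
time: 2.52
ee_pos: [0.5119, -0.1069, 0.2494]
tool_rot: [-0.0, 1.0, 0.001, -0.003]
ft_force: [-0.5, 0.3, -0.6]
width: 0.004
grip_force: 0.0
```

Run:
```python
import numpy as np
a=np.radians(np.arange(118,-150,-10)); p=np.c_[np.cos(a),np.sin(a)]*.065
d=np.diff(p,axis=0)*[-1,1]*1000
for i,r in enumerate(d): print(118-10*(i+1),r.round(1))
```

```text
108 [-10.4   4.4]
98 [-11.    2.5]
88 [-11.3   0.6]
78 [-11.2  -1.4]
68 [-10.8  -3.3]
58 [-10.1  -5.1]
48 [-9.  -6.8]
38 [-7.7 -8.3]
28 [-6.2 -9.5]
18 [ -4.4 -10.4]
8 [ -2.5 -11. ]
-2 [ -0.6 -11.3]
-12 [  1.4 -11.2]
-22 [  3.3 -10.8]
-32 [  5.1 -10.1]
-42 [ 6.8 -9. ]
-52 [ 8.3 -7.7]
-62 [ 9.5 -6.2]
-72 [10.4 -4.4]
-82 [11.  -2.5]
-92 [11.3 -0.6]
-102 [11.2  1.4]
-112 [10.8  3.3]
-122 [10.1  5.1]
-132 [9.  6.8]
-142 [7.7 8.3]
```

Request:
carry_out(deltas=[{"offset": [-0.0104,0.0044,0],"delta_rot": [0,0,0],"claw": 1},{"offset": [-0.011,0.0025,0],"delta_rot": [0,0,0],"claw": 1},{"offset": [-0.0113,0.0006,0],"delta_rot": [0,0,0],"claw": 1},{"offset": [-0.0112,-0.0014,0],"delta_rot": [0,0,0],"claw": 1},{"offset": [-0.0108,-0.0033,0],"delta_rot": [0,0,0],"claw": 1},{"offset": [-0.0101,-0.0051,0],"delta_rot": [0,0,0],"claw": 1},{"offset": [-0.009,-0.0068,0],"delta_rot": [0,0,0],"claw": 1},{"offset": [-0.0077,-0.0083,0],"delta_rot": [0,0,0],"claw": 1},{"offset": [-0.0062,-0.0095,0],"delta_rot": [0,0,0],"claw": 1},{"offset": [-0.0044,-0.0104,0],"delta_rot": [0,0,0],"claw": 1}])

```text
time: 3.35
ee_pos: [0.6049, -0.1431, 0.2522]
tool_rot: [-0.0, 1.0, 0.002, -0.002]
ft_force: [-5.2, 5.1, 1.6]
width: -0.001
grip_force: 3.2
```

Run:
```python
from h import *
im=optics.grab_frame("top"); cv2.imwrite("pics/t1.png",im); s=telemetry.get_state(); print(s["ee_pos"],s["ft_force"])
for b in balls(im,np.array([.5425,-.1685])): print(np.round(b[:3],4), b[3].round(1),np.degrees(np.arctan2(b[1]+.1685,b[0]-.5425)).round(1))
```

```text
[ 0.60660337 -0.14548344  0.25259507] [ 1.76403628 -1.66579284  0.20133427]
```

Request:
carry_out(deltas=[{"offset": [-0.0025,-0.011,0],"delta_rot": [0,0,0],"claw": 1},{"offset": [-0.0006,-0.0113,0],"delta_rot": [0,0,0],"claw": 1},{"offset": [0.0014,-0.0112,0],"delta_rot": [0,0,0],"claw": 1},{"offset": [0.0033,-0.0108,0],"delta_rot": [0,0,0],"claw": 1},{"offset": [0.0051,-0.0101,0],"delta_rot": [0,0,0],"claw": 1},{"offset": [0.0068,-0.009,0],"delta_rot": [0,0,0],"claw": 1},{"offset": [0.0083,-0.0077,0],"delta_rot": [0,0,0],"claw": 1},{"offset": [0.0095,-0.0062,0],"delta_rot": [0,0,0],"claw": 1}])

```text
time: 4.07
ee_pos: [0.5765, -0.2213, 0.2529]
tool_rot: [0.0, 1.0, 0.001, 0.003]
ft_force: [6.4, 5.2, -1.5]
width: 0.003
grip_force: 3.4
```

Run:
```python
from h import *
im=optics.grab_frame("top"); cv2.imwrite("pics/t2.png",im); s=telemetry.get_state(); print(s["ee_pos"],s["ft_force"])
a=im[130:255,230:410]; 
sc=optics.grab_frame("scene"); b=sc[170:290,140:300]
cv2.imwrite("pics/t2c.png",np.hstack([cv2.resize(a,(400,278),interpolation=cv2.INTER_CUBIC),cv2.resize(b,(370,278),interpolation=cv2.INTER_CUBIC)]))
```

```text
[ 0.57438037 -0.22253826  0.25291623] [-1.87132045  0.23390022  0.45097074]
```

View pics/t2c.png

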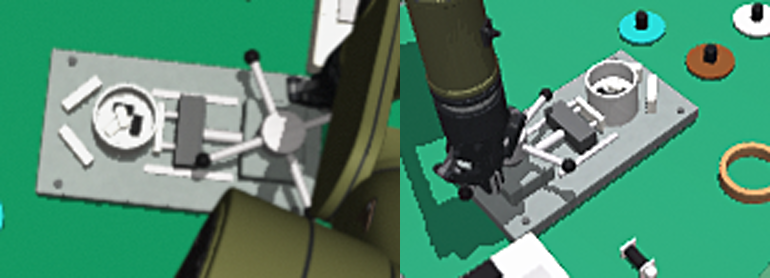

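The handle has turned about 146° and the pad is about to meet the pot (pot mouth in the left crop at about (125,120), pad at (160,125)). I'll continue.

Request:
carry_out(deltas=[{"offset": [0.0104,-0.0044,0],"delta_rot": [0,0,0],"claw": 1},{"offset": [0.011,-0.0025,0],"delta_rot": [0,0,0],"claw": 1},{"offset": [0.0113,-0.0006,0],"delta_rot": [0,0,0],"claw": 1},{"offset": [0.0112,0.0014,0],"delta_rot": [0,0,0],"claw": 1},{"offset": [0.0108,0.0033,0],"delta_rot": [0,0,0],"claw": 1},{"offset": [0.0101,0.0051,0],"delta_rot": [0,0,0],"claw": 1},{"offset": [0.009,0.0068,0],"delta_rot": [0,0,0],"claw": 1},{"offset": [0,0,0],"delta_rot": [0,0,0],"claw": 1}])

```text
time: 4.83
ee_pos: [0.5014, -0.2133, 0.2537]
tool_rot: [-0.0, 1.0, -0.002, 0.003]
ft_force: [1.0, -0.9, 0.9]
width: 0.002
grip_force: 0.8
```

Run:
```python
from h import *
im=optics.grab_frame("top"); cv2.imwrite("pics/t3.png",im); s=telemetry.get_state(); print(s["ee_pos"],s["ft_force"])
a=im[140:240,235:385]; 
sc=optics.grab_frame("scene"); cv2.imwrite("pics/s3.png",sc);b=sc[180:280,150:285]
cv2.imwrite("pics/t3c.png",np.hstack([cv2.resize(a,(435,290),interpolation=cv2.INTER_CUBIC),cv2.resize(b,(365,290),interpolation=cv2.INTER_CUBIC)]))
```

```text
[ 0.50130612 -0.21342827  0.25333396] [ 0.91740503 -1.31188743  1.23661715]
```

View pics/t3c.png

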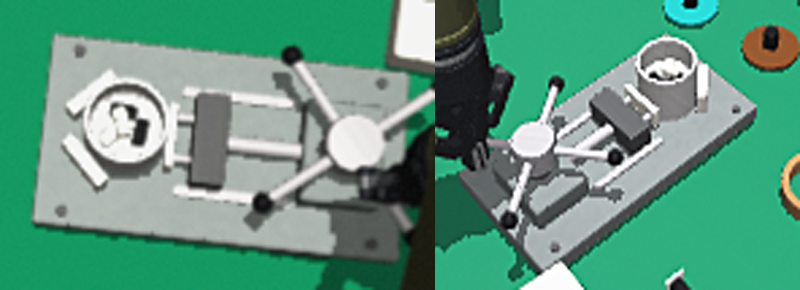

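```bash
cat >> h.py <<'E'
yaw=np.radians(-7.8); R2=np.array([[np.cos(yaw),-np.sin(yaw)],[np.sin(yaw),np.cos(yaw)]]); O=np.array([.5578,-.0551])
HUB=O+R2@[0,-.115]
def prof(im,x,z,ys):
    X=np.c_[(O+np.c_[np.full(len(ys),x),ys]@R2.T),np.full(len(ys),z)]
    uv=proj("top",X).astype(np.float32)
    return cv2.remap(im,uv[:,0].reshape(1,-1),uv[:,1].reshape(1,-1),cv2.INTER_LINEAR).mean(2).ravel()
def spoke(uv):
    d=plane("top",uv,.095)[:,:2]-HUB; return np.degrees(np.arctan2(d[:,1],d[:,0])),np.hypot(*d.T)
E
python3 - <<'E'
from h import *
print(HUB, spoke([[335.3,159.0],[325.7,210]]), spoke([[361.1,154.1],[393.7,195.9],[351.6,226.9],[319.6,183.6]]))
for f in("top_raw0","t3"):
    im=cv2.imread(f"pics/{f}.png"); y0=-.08 if f!="t3" else -.04; ys=np.arange(y0,y0+.085,.002)
    print(f,int(y0*1000)); p=np.mean([prof(im,x,.0605,ys) for x in((-.024,-.021) if f!="t3" else (-.024,-.021))],0); print(p.astype(int))
    p=np.mean([prof(im,x,.0605,ys) for x in(.02,.023)],0); print(p.astype(int))
im=cv2.imread("pics/t3.png");p=plane("top",[[235+125/2.9,140+122/2.9]],.092)[0,:2]; print("pot",R2.T@(p-O))
E
```

```text
[ 0.54219271 -0.169036  ] (array([ 31.40919906, 120.12224264]), array([0.09223307, 0.0907146 ])) (array([ -10.15707568, -100.40831718,  167.7168047 ,   78.13559105]), array([0.09083537, 0.08923737, 0.08964539, 0.09161719]))
top_raw0 -80
[142 105  62  52  78  93  99 101 101 101 101 102 102 103 103 104 104 101
  88  75 100 125 139 148 153 154 156 181 233 240 228 172 131 152 163 165
 165 165 166 166 167 168 168]
[136  91  55  62  81  97  99  99 100 101 102 103 105 103 102 101 102 102
  79  76 108 167 168 136 108  91  77  85 112 152 172 121 133 151 161 162
 162 163 164 164 164 164 164]
t3 -40
[177 177 177 177 176 176 176 176 175 175 175 174 174 167 127 111 108 110
 111 110 111 111 111 111 111 113 114 111 102  93 129 140 142 140 140 149
 200 232 244 239 160 147 125]
[176 176 176 177 177 178 176 176 176 174 173 174 172 141 113 106 107 109
 109 109 109 108 108 109 110 110 111 107  81 102 163 186 188 190 192 194
 201 235 244 239 233 240 208]
pot [-6.59668172e-05  7.60436017e-02]
```

Request:
carry_out(deltas=[{"offset": [0.0038,0.0038,0],"delta_rot": [0,0,0],"claw": 1},{"offset": [0.0035,0.0043,0],"delta_rot": [0,0,0],"claw": 1},{"offset": [0.0032,0.0045,0],"delta_rot": [0,0,0],"claw": 1},{"offset": [0,0,0],"delta_rot": [0,0,0],"claw": 1},{"offset": [0,0,0],"delta_rot": [0,0,0],"claw": 1}])

```text
time: 5.35
ee_pos: [0.4913, -0.2015, 0.2526]
tool_rot: [-0.0, 1.0, -0.001, 0.002]
ft_force: [4.0, -3.0, 2.3]
width: 0.0
grip_force: 2.3
```

Run:
```python
from h import *
im=optics.grab_frame("top"); cv2.imwrite("pics/t4.png",im); s=telemetry.get_state(); print(s["ee_pos"],s["ft_force"])
for f in("t3","t4"):
    im=cv2.imread(f"pics/{f}.png")
    for b in balls(im,HUB): print(f,b[3].round(1),spoke(b[3]))
    ys=np.arange(.01,.046,.001)
    for x in(-.022,.0215):print(prof(im,x,.0605,ys).astype(int))
```

```text
[ 0.491182   -0.20156651  0.25257509] [ 4.45210913 -2.74602332  2.74897957]
t3 [334.9 158.5] (array([31.47291316]), array([0.0937926]))
t3 [325.1 210.1] (array([119.73974313]), array([0.09197753]))
t3 [338.2 227.3] (array([149.78122063]), array([0.10146062]))
[112 112 113 114 111 108 104  97  96 114 132 145 146 147 149 148 152 154
 155 163 167 184 206 226 235 243 247 247 242 206 166 151 148 142 123 105]
[110 111 112 110 107  98  80  62 100 137 159 171 184 184 185 184 186 187
 186 187 186 188 191 213 233 242 243 244 239 233 233 238 244 227 212 186]
t4 [343.  154.9] (array([17.93858569]), array([0.09304313]))
t4 [398.2 204.7] (array([-111.29578534]), array([0.10412028]))
t4 [320.8 201.7] (array([105.87000351]), array([0.09260747]))
t4 [338.2 227.3] (array([149.77531847]), array([0.10141009]))
[110 109 111 112 113 114 115 114 113  94  78  80 105 133 141 147 154 155
 155 158 157 157 151 148 190 229 245 247 248 249 249 221 175 133 113  94]
[109 109 109 110 110 110 110 110 105  99  96  97  98 128 160 177 181 186
 187 188 189 190 192 209 227 237 241 244 244 244 232 205 179 203 229 229]
```

Run:
```python
from h import *
o=[]
for f in("t3","t4"):
    im=cv2.imread(f"pics/{f}.png"); a=im[160:210,250:320]; o.append(cv2.resize(a,(400,286),interpolation=cv2.INTER_CUBIC))
sc=optics.grab_frame("scene");cv2.imwrite("pics/s4.png",sc)
o2=[cv2.resize(x[183:233,195:265],(400,286),interpolation=cv2.INTER_CUBIC) for x in (cv2.imread("pics/s3.png"),sc)]
cv2.imwrite("pics/t4c.png",np.vstack([np.hstack(o),np.hstack(o2)]))
```

```text
(no output)
```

View pics/t4c.png

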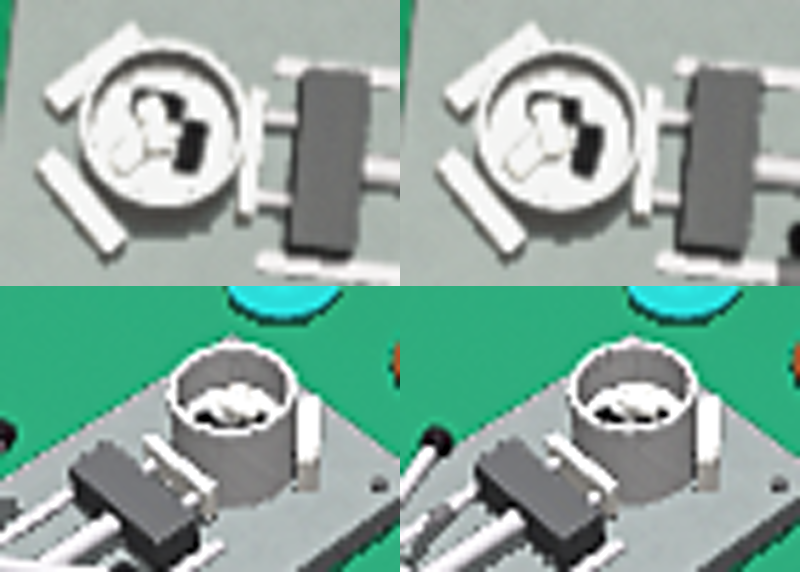

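Run:
```python
from h import *
for n,u,v in(("t3",163,122),("t4",158,128)):
    p=plane("top",[[250+u/5.714,160+v/5.72]],.092)[0,:2]; print(n,"pot stage",(R2.T@(p-O)*1000).round(1))
# jaw centre & pad centre line (stage x): jaw corners top-view t4
for n,pts,z in(("jaw",[[292,70],[352,77],[276,245],[340,257]],.062),("pad",[[248,88],[260,88],[232,215],[246,215]],.059),("gapL",[[260,130],[291,133]],.060),("gapR",[[250,190],[281,193]],.060)):
    q=plane("top",[[250+u/5.714,160+v/5.72] for u,v in pts],z)[:,:2]; print(n,((q-O)@R2*1000).round(1).tolist())
pts=[[445,105-0],[545,40]]
# free-gap calibration in initial picture (crop scale 4.848 off 240,145)
q=plane("top",[[240+u/4.848,145+v/4.848] for u,v in[[383,215],[415,220],[380,250],[409,253],[385,180],[417,180]]],.060)[:,:2];print("init",((q-O)@R2*1000).round(1).tolist())
```

```text
t3 pot stage [ 1.9 75.2]
t4 pot stage [-0.9 77.1]
jaw [[37.0, 20.8], [36.7, -5.5], [-40.4, 20.7], [-42.6, -7.2]]
pad [[27.6, 38.9], [28.1, 33.7], [-29.0, 40.6], [-28.3, 34.6]]
gapL [[9.4, 32.1], [9.5, 18.5]]
gapR [[-17.4, 33.9], [-17.2, 20.5]]
init [[-0.9, -27.4], [-1.7, -43.9], [-19.1, -27.4], [-19.1, -42.3], [17.4, -26.9], [19.2, -43.3]]
```

Request:
carry_out(deltas=[{"offset": [0.0025,0.0045,0],"delta_rot": [0,0,0],"claw": 1},{"offset": [0.002,0.0048,0],"delta_rot": [0,0,0],"claw": 1},{"offset": [0,0,0],"delta_rot": [0,0,0],"claw": 1},{"offset": [0,0,0],"delta_rot": [0,0,0],"claw": 1}])

```text
time: 5.78
ee_pos: [0.4861, -0.1921, 0.2523]
tool_rot: [-0.0, 1.0, -0.001, 0.001]
ft_force: [2.6, -3.7, 1.7]
width: 0.001
grip_force: 2.2
```

```bash
cat >> h.py <<'E'
def gap(im,y0):
    """jaw front edge & pad back edge (stage y, mm), averaged over slanted lines"""
    ys=np.arange(y0,y0+.03,.00025); out=[]
    for xs in (np.arange(-.027,-.0205,.0005),np.arange(.0165,.024,.0005)):
        p=np.mean([prof(im,x,.0605,ys) for x in xs],0); g=np.gradient(cv2.GaussianBlur(p.reshape(1,-1),(0,0),3).ravel())
        h=len(ys)//2
        pk=p.argmax(); w=np.clip(g,0,None)
        lo=(np.arange(len(ys))<pk)&(ys>ys[pk]-.0075); b=(w*ys*lo).sum()/(w*lo).sum()
        l2=(ys<=ys[pk]-.0075); a=(w*ys*l2).sum()/(w*l2).sum()
        out.append((round(a*1e3,1),round(b*1e3,1),round((b-a)*1e3,1)))
    return out
def potc(im):
    # rim outer outline from edges: least squares circle on bright rim (pixels), centre -> stage mm
    g=cv2.GaussianBlur(cv2.cvtColor(im,cv2.COLOR_BGR2GRAY),(0,0),.7); u=cv2.resize(g[160:210,250:320],None,fx=8,fy=8,interpolation=cv2.INTER_CUBIC)
    c=cv2.HoughCircles(u,cv2.HOUGH_GRADIENT_ALT,1.5,40,param1=200,param2=.5,minRadius=85,maxRadius=135)
    if c is None: return None
    return [(((plane("top",[[250+(x+.5)/8-.5,160+(y+.5)/8-.5]],.092)[0,:2]-O)@R2*1e3).round(1).tolist(),r/8) for x,y,r in c[0]]
E
python3 - <<'E'
from h import *
im=optics.grab_frame("top"); cv2.imwrite("pics/t5.png",im); s=telemetry.get_state(); print(s["ee_pos"],s["ft_force"])
print("init",gap(cv2.imread("pics/top_raw0.png"),-.05))
for f in("t3","t4","t5"):
    im=cv2.imread(f"pics/{f}.png"); print(f,gap(im,.0125),potc(im))
for b in balls(im,HUB): print(b[3].round(1),spoke(b[3]))
E
```

```text
[ 0.48611445 -0.19210221  0.25221373] [ 3.26350767 -3.4925221   3.43425655]
init [(np.float64(-37.6), np.float64(-25.3), np.float64(12.3)), (np.float64(-48.6), np.float64(-40.3), np.float64(8.3))]
t3 [(np.float64(20.9), np.float64(31.7), np.float64(10.8)), (np.float64(19.1), np.float64(33.2), np.float64(14.1))] [([1.2, 77.6], np.float32(13.661373))]
t4 [(np.float64(24.4), np.float64(34.3), np.float64(9.9)), (np.float64(23.1), np.float64(33.6), np.float64(10.5))] [([0.2, 78.4], np.float32(13.685356))]
t5 [(np.float64(26.4), np.float64(34.4), np.float64(8.0)), (np.float64(25.7), np.float64(33.6), np.float64(7.9))] None
[348.9 153.4] (array([8.57826255]), array([0.09292981]))
[399.3 174.3] (array([-70.99355683]), array([0.11217513]))
[319.1 195.2] (array([95.85956181]), array([0.09284731]))
[389.5 224.7] (array([-139.71774109]), array([0.11147001]))
[338.6 227.3] (array([150.24044154]), array([0.10094906]))
```

Request:
carry_out(deltas=[{"offset": [0.0014,0.0034,0],"delta_rot": [0,0,0],"claw": 1},{"offset": [0.001,0.0035,0],"delta_rot": [0,0,0],"claw": 1},{"offset": [0,0,0],"delta_rot": [0,0,0],"claw": 1},{"offset": [0,0,0],"delta_rot": [0,0,0],"claw": 1}])

```text
time: 6.17
ee_pos: [0.4839, -0.1854, 0.2522]
tool_rot: [-0.0, 1.0, -0.001, 0.001]
ft_force: [3.3, -4.0, 2.0]
width: 0.003
grip_force: 2.3
```

Run:
```python
from h import *
im=optics.grab_frame("top"); cv2.imwrite("pics/t6.png",im); s=telemetry.get_state(); print(s["ee_pos"],s["ft_force"])
print(gap(im,.0125))
for b in balls(im,HUB): print(b[3].round(1),spoke(b[3]))
i0=cv2.imread("pics/top_raw0.png")
for b in balls(i0,HUB): print("init",b[3].round(1),spoke(b[3]))
# cross-check in the scene view: pad/jaw edges along several stage-x lines, z=.06
o=[]
sc=optics.grab_frame("scene"); cv2.imwrite("pics/s6.png",sc)
for x in(-.025,.019): print(prof(im,x,.0605,np.arange(.012,.046,.001)).astype(int))
```

```text
[ 0.48391332 -0.18542161  0.25221019] [ 3.13628699 -5.00182737  1.99383794]
[(np.float64(27.6), np.float64(34.3), np.float64(6.7)), (np.float64(26.1), np.float64(33.5), np.float64(7.3))]
[352.9 153. ] (array([2.44876584]), array([0.09268589]))
[318.6 191.6] (array([90.43404145]), array([0.09302696]))
[385.5 226.9] (array([-145.45650441]), array([0.1092571]))
[338.4 227.3] (array([150.06169474]), array([0.10114128]))
init [360.8 153.5] (array([-9.57777849]), array([0.09231838]))
init [318.8 183.5] (array([78.11693971]), array([0.09348095]))
init [393.5 195.8] (array([-100.26859516]), array([0.08881454]))
init [326.7 204.4] (array([113.17750414]), array([0.08190072]))
init [344.8 227.1] (array([158.00635699]), array([0.09434311]))
[110 110 111 112 112 113 113 114 115 114 112 103  78  54  63  79  92  94
  97 101 105 125 172 221 227 233 237 240 241 196 149 120 113 105]
[108 109 110 110 111 111 112 112 111 110 107  97  86 117 164 202 212 221
 224 222 224 229 236 239 242 244 244 244 235 221 212 224 238 209]
```

Request:
carry_out(deltas=[{"offset": [-0.004,-0.012,0],"delta_rot": [0,0,0],"claw": 1},{"offset": [0,0,-0.02],"delta_rot": [0,0,0],"claw": 1},{"offset": [0,0,-0.04],"delta_rot": [0,0,0],"claw": 1},{"offset": [0,0,-0.04],"delta_rot": [0,0,0],"claw": 0.5},{"offset": [-0.01,0.02,-0.02],"delta_rot": [0,0,0],"claw": 0.5},{"offset": [-0.01,0.039,0],"delta_rot": [0,0,0],"claw": 0.5},{"offset": [-0.01,0.039,0],"delta_rot": [0,0,0],"claw": 0.5},{"offset": [-0.01,0.039,0],"delta_rot": [0,0,0],"claw": 0.5},{"offset": [-0.01,0.039,0],"delta_rot": [0,0,0],"claw": 0.5},{"offset": [-0.01,0.039,0],"delta_rot": [0,0,0],"claw": 0.5}])

```text
time: 7.1
ee_pos: [0.5459, 0.02, 0.3708]
tool_rot: [0.0, 1.0, 0.0, -0.002]
ft_force: [0.5, -1.2, -0.0]
width: 0.5
grip_force: 0.0
```

Run:
```python
from h import *
T=cv2.imread("pics/top_raw0.png"); S=cv2.imread("pics/scene_raw0.png")
kt=None
for n,im in(("top",T),("scene",S)):
    g=proj(n,[.607,.307,.03])[0]; print(n,"guess",g.round(1))
    x,y=g.astype(int); r=12; m=(im[y-r:y+r,x-r:x+r].max(2)<70).astype(np.uint8)
    N,l,s,c=cv2.connectedComponentsWithStats(m)
    for i in range(1,N): print(s[i],(c[i]+[x-r,y-r]).round(2))
    w=(im[y-20:y+20,x-20:x+20].min(2)>140).astype(np.uint8); cs=max(cv2.findContours(w,0,1)[0],key=cv2.contourArea); e=cv2.fitEllipse(cs); q=np.array(e[0])+[x-20,y-20]; print("disc",q.round(2),plane(n,q,.009)[0].round(4))
s=telemetry.get_state();print(s["ee_pos"])
im=optics.grab_frame("top");cv2.imwrite("pics/t7.png",im);print(gap(im,.0125),[ (b[3].round(1),spoke(b[3])[0].round(1)) for b in balls(im,HUB)],potc(im))
```

```text
top guess [164.4 174.7]
[10 10  7  8 44] [165.09 175.25]
disc [165.76 176.31] [0.6073 0.3074 0.009 ]
scene guess [293.4 173.2]
[ 6  0  6  4 15] [290.13 161.93]
[11 11  5  7 33] [294. 175.]
[ 3 19  4  5  5] [285.2 182. ]
[22 21  1  1  1] [303. 182.]
disc [293.58 178.07] [0.6108 0.3051 0.009 ]
[0.54591955 0.02004746 0.37084032]
[(np.float64(26.3), np.float64(34.6), np.float64(8.3)), (np.float64(20.3), np.float64(24.5), np.float64(4.2))] [(array([352.9, 153. ]), array([2.4])), (array([393.5, 188. ]), array([-87.9])), (array([318.6, 191.6]), array([90.4])), (array([359.1, 227.4]), array([179.2]))] None
```

Request:
carry_out(deltas=[{"offset": [-0.0085,0.0395,0],"delta_rot": [0,0,0],"claw": 0.35},{"offset": [-0.0085,0.0395,0],"delta_rot": [0,0,0],"claw": 0.35},{"offset": [-0.0085,0.0395,0],"delta_rot": [0,0,0],"claw": 0.35},{"offset": [-0.0085,0.0395,0],"delta_rot": [0,0,0],"claw": 0.35},{"offset": [-0.0085,0.0395,0],"delta_rot": [0,0,0],"claw": 0.35},{"offset": [-0.0085,0.0395,0],"delta_rot": [0,0,0],"claw": 0.35},{"offset": [-0.0085,0.039,0],"delta_rot": [0,0,0],"claw": 0.35},{"offset": [0,0,0],"delta_rot": [0,0,0],"claw": 0.35}])

```text
time: 7.82
ee_pos: [0.6067, 0.3008, 0.37]
tool_rot: [-0.003, 1.0, 0.002, -0.001]
ft_force: [0.4, -0.2, 0.1]
width: 0.65
grip_force: 0.0
```

Run:
```python
from h import *
s=telemetry.get_state();print(s["ee_pos"],s["tool_rot"])
print("knob mid",plane("top",[[165.09,175.25]],.03)[0],plane("scene",[[294,175.]],.025)[0])
T=optics.grab_frame("top");S=optics.grab_frame("scene");cv2.imwrite("pics/t8.png",T);cv2.imwrite("pics/s8.png",S)
print(gap(T,.0125),potc(T))
c=proj("scene",[*(O+R2@[-.0003,.0775]),.092])[0]; x,y=c.astype(int); print("scene rim guess",c)
cv2.imwrite("pics/t8c.png",np.hstack([cv2.resize(T[155:215,245:325],(400,300),interpolation=cv2.INTER_CUBIC),cv2.resize(S[y-22:y+38,x-40:x+40],(400,300),interpolation=cv2.INTER_CUBIC)]));print(x,y)
```

```text
[0.60670964 0.30079767 0.37002841] [-2.63917329e-03  9.99994586e-01  1.69986666e-03 -9.86956016e-04]
knob mid [0.60561498 0.30518932 0.03      ] [0.61165506 0.30469575 0.025     ]
[(np.float64(27.6), np.float64(34.3), np.float64(6.7)), (np.float64(26.1), np.float64(33.4), np.float64(7.3))] [([-3.5, 78.1], np.float32(13.689545))]
scene rim guess [234.27448751 199.15941314]
234 199
```

View pics/t8c.png

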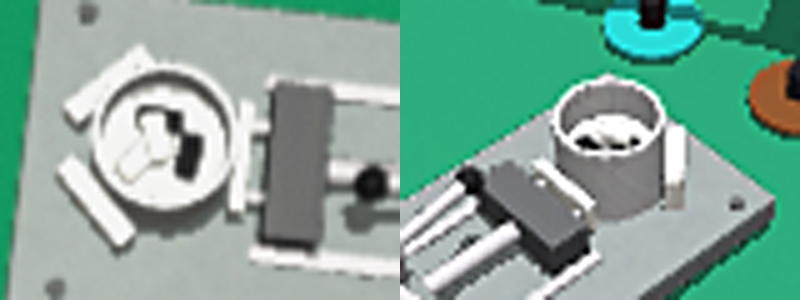

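Run:
```python
from h import *
a=plane("top",[[277.6,181.6]],.092)[0];b=plane("scene",[[235.5,199.8]],.092)[0]
print(a,b,"stage",((a[:2]-O)@R2*1e3).round(1),((b[:2]-O)@R2*1e3).round(1))
# base of vee/pot home test: vee symmetric check, plate inner corners at z=.058 in top crop
q=plane("top",[[245+(u+.5)/5-.5,155+(v+.5)/5-.5] for u,v in[(66,108),(140,48),(62,165),(125,245),(80,122),(152,62),(84,155),(135,235)]],.058)[:,:2];print(((q-O)@R2*1e3).round(1).tolist())
```

```text
[0.56923973 0.02142204 0.092     ] [0.57304034 0.02195892 0.092     ] stage [ 0.9 77.4] [ 4.6 78.4]
[[16.0, 126.9], [50.6, 93.4], [-12.9, 125.8], [-49.3, 90.6], [9.7, 119.2], [44.1, 86.7], [-6.7, 115.5], [-43.9, 86.2]]
```

Request:
carry_out(deltas=[{"offset": [-0.0013,0.005,0.02],"delta_rot": [0,0,0],"claw": 0.35},{"offset": [0,0,0.035],"delta_rot": [0,0,0],"claw": 0.35},{"offset": [0,0,0.035],"delta_rot": [0,0,0],"claw": 0.35},{"offset": [0,0,0.03],"delta_rot": [0,0,0],"claw": 0.35},{"offset": [0,0,0.02],"delta_rot": [0,0,0],"claw": 0.35},{"offset": [0,0,0],"delta_rot": [0,0,0],"claw": 0.35},{"offset": [0,0,0],"delta_rot": [0,0,0],"claw": 0.35}])

```text
time: 8.5
ee_pos: [0.6067, 0.2977, 0.2302]
tool_rot: [0.001, 1.0, -0.001, -0.003]
ft_force: [0.7, 0.3, 0.3]
width: 0.649
grip_force: 0.0
```

Run:
```python
from h import *
s=telemetry.get_state();print(s["ee_pos"],s["tool_rot"],s["ft_force"])
S=optics.grab_frame("scene");T=optics.grab_frame("top")
cv2.imwrite("pics/t9c.png",np.hstack([cv2.resize(S[135:195,254:334],(400,300),interpolation=cv2.INTER_CUBIC),cv2.resize(T[145:205,125:205],(400,300),interpolation=cv2.INTER_CUBIC)]))
```

```text
[0.60670939 0.29766536 0.23016006] [ 6.51996085e-04  9.99995866e-01 -1.23790441e-03 -2.51200029e-03] [0.74065805 0.32589887 0.31882462]
```

View pics/t9c.png

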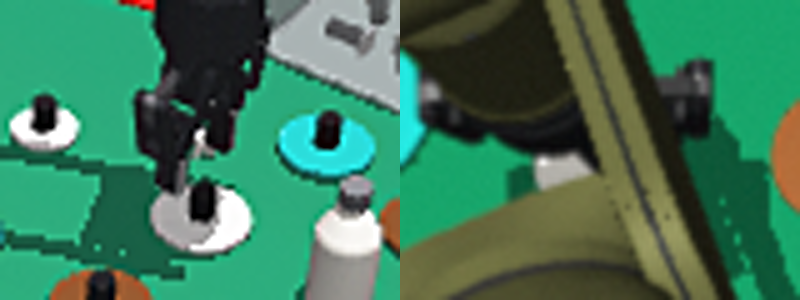

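Scene crop: the knob is at about (203,200) between the fingers, with fingertips still above it and slightly off toward the left (lower y). I'll correct y, check, then descend.

Request:
carry_out(deltas=[{"offset": [-0.002,0.0087,0],"delta_rot": [0,0,0],"claw": 0.35},{"offset": [0,0,0],"delta_rot": [0,0,0],"claw": 0.35},{"offset": [0,0,0.015],"delta_rot": [0,0,0],"claw": 0.35},{"offset": [0,0,0.01],"delta_rot": [0,0,0],"claw": 0.35},{"offset": [0,0,0],"delta_rot": [0,0,0],"claw": 0.35},{"offset": [0,0,0],"delta_rot": [0,0,0],"claw": 0.35}])

```text
time: 9.1
ee_pos: [0.609, 0.3085, 0.2064]
tool_rot: [-0.0, 1.0, -0.0, -0.001]
ft_force: [-0.7, 0.2, 0.6]
width: 0.652
grip_force: 0.0
```

Request:
carry_out(deltas=[{"offset": [0.0005,-0.0015,0.01],"delta_rot": [0,0,0],"claw": 0.35},{"offset": [0,0,0.009],"delta_rot": [0,0,0],"claw": 0.35},{"offset": [0,0,0],"delta_rot": [0,0,0],"claw": 0.35},{"offset": [0,0,0],"delta_rot": [0,0,0],"claw": 0.6},{"offset": [0,0,0],"delta_rot": [0,0,0],"claw": 0.7},{"offset": [0,0,0],"delta_rot": [0,0,0],"claw": 0.75},{"offset": [0,0,0],"delta_rot": [0,0,0],"claw": 0.8},{"offset": [0,0,0],"delta_rot": [0,0,0],"claw": 0.9},{"offset": [0,0,0],"delta_rot": [0,0,0],"claw": 1}])

```text
time: 9.85
ee_pos: [0.6091, 0.3071, 0.1882]
tool_rot: [-0.0, 1.0, 0.0, 0.001]
ft_force: [-0.3, 0.5, 1.6]
width: 0.209
grip_force: 58.5
```

Request:
carry_out(deltas=[{"offset": [0,0,-0.01],"delta_rot": [0,0,0],"claw": 1},{"offset": [0,0,-0.03],"delta_rot": [0,0,0],"claw": 1},{"offset": [0,0,-0.035],"delta_rot": [0,0,0],"claw": 1},{"offset": [0,0,-0.035],"delta_rot": [0,0,0],"claw": 1},{"offset": [0,0,-0.03],"delta_rot": [0,0,0],"claw": 1},{"offset": [0.003,-0.022,0],"delta_rot": [0,0,0],"claw": 1},{"offset": [0.005,-0.036,0],"delta_rot": [0,0,0],"claw": 1},{"offset": [0.005,-0.036,0],"delta_rot": [0,0,0],"claw": 1},{"offset": [0.005,-0.036,0],"delta_rot": [0,0,0],"claw": 1},{"offset": [0.005,-0.036,0],"delta_rot": [0,0,0],"claw": 1}])

```text
time: 10.68
ee_pos: [0.5851, 0.1397, 0.3284]
tool_rot: [-0.001, 1.0, -0.0, 0.0]
ft_force: [1.0, -0.1, -2.4]
width: 0.209
grip_force: 58.7
```

Request:
carry_out(deltas=[{"offset": [0.005,-0.036,0],"delta_rot": [0,0,0],"claw": 1},{"offset": [0.005,-0.036,0],"delta_rot": [0,0,0],"claw": 1},{"offset": [0.003,-0.03,0],"delta_rot": [0,0,0],"claw": 1},{"offset": [0.002,-0.0165,0],"delta_rot": [0,0,0],"claw": 1},{"offset": [0,0,0],"delta_rot": [0,0,0],"claw": 1},{"offset": [0,0,0],"delta_rot": [0,0,0],"claw": 1}])

```text
time: 11.18
ee_pos: [0.5707, 0.0215, 0.3283]
tool_rot: [0.001, 1.0, 0.0, 0.0]
ft_force: [0.4, -0.7, -1.4]
width: 0.207
grip_force: 58.8
```

Run:
```python
from h import *
s=telemetry.get_state();print(s["ee_pos"],s["tool_rot"],s["ft_force"],s["width"])
S=optics.grab_frame("scene");cv2.imwrite("pics/s10.png",S);T=optics.grab_frame("top");cv2.imwrite("pics/t10.png",T)
cv2.imwrite("pics/t10c.png",np.hstack([cv2.resize(S[155:235,185:285],(500,400),interpolation=cv2.INTER_CUBIC),cv2.resize(T[145:225,250:310],(300,400),interpolation=cv2.INTER_CUBIC)]))
```

```text
[0.57068411 0.02154728 0.32826413] [1.17084903e-03 9.99999271e-01 2.45151569e-04 1.66930836e-04] [ 0.4167995  -0.65636965 -1.35985062] 0.2070954404136472
```

View pics/t10c.png

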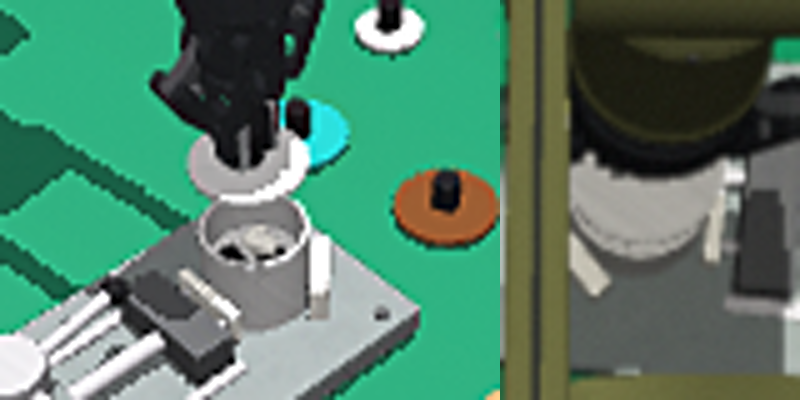

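Scene crop: lid held level, disc at x 188–312 and bottom about y=202, above the pot rim at x 200–310. I'll check the alignment numerically.

Run:
```python
from h import *
from scipy.optimize import least_squares
t=np.linspace(0,2*np.pi,73)
for n,off,xy in(("scene",(185,155),(.5730,.0220)),("top",(250,145),(.5692,.0214))):
    for z in(.145,.150):
        p=(proj(n,[[xy[0]+.038*np.cos(a),xy[1]+.038*np.sin(a),z] for a in t])-off+.5)*5-.5
        print(n,z,"u",p[:,0].min().round(),p[:,0].max().round(),"v",p[:,1].min().round(),p[:,1].max().round())
    for dx,dy in((.005,0),(0,.005)): print((proj(n,[xy[0]+dx,xy[1]+dy,.148])-proj(n,[*xy,.148]))*5)
S=cv2.imread("pics/s10.png")
r=S[155:200,185:285]
for v in(24,28,32,36,38,40): print(v,r[v,34:66].mean(1).astype(int))
```

```text
scene 0.145 u 189.0 311.0 v 125.0 208.0
scene 0.15 u 188.0 311.0 v 119.0 202.0
[[6.08637558 3.39120464]]
[[ 5.30529752 -4.30469969]]
top 0.145 u 63.0 228.0 v 83.0 244.0
top 0.15 u 63.0 229.0 v 80.0 242.0
[[ -0.39596768 -10.65201603]]
[[-10.88022929   0.28598203]]
24 [123 126  97  39  14  20  25  27  29  27  23  26  27  25  27  24  21  21
  21  15  61  54 182  16   7  17  14   4 140 173 164 163]
28 [118 118 118 115 121 179 180 186 144  20  25  27  21  41 110  85  13  13
  15  12  46 113 181 166 255 255 232 162 165 164 163 164]
32 [119 117 113 145 180 175 173 175 181 183  93   5   9   5 107 100   0   0
 133 185 174 171 165 152 255 255 255 255 166 140 110  69]
36 [119 118 118 115 104 180 175 172 171 170 170 171 171 171 173 172 171 169
 167 162 154 255 255 255 255 249 114 111 119 120 119 119]
38 [119 120 119 118 118  92 108 155 177 174 165 161 160 160 159 158 154 255
 255 255 255 255 249 147 118 107 114 117 119 119 119 119]
40 [123 121 119 119 120 118 117 114 129 151 150 153 206 209 219 213 209 207
 152 144 133 115 119 116 170 231 112 112 117 118 119 118]
```

Request:
carry_out(deltas=[{"offset": [0,0,0.015],"delta_rot": [0,0,0],"claw": 1},{"offset": [0,0,0.015],"delta_rot": [0,0,0],"claw": 1},{"offset": [0,0,0.008],"delta_rot": [0,0,0],"claw": 1},{"offset": [0,0,0],"delta_rot": [0,0,0],"claw": 1},{"offset": [0,0,0],"delta_rot": [0,0,0],"claw": 1}])

```text
time: 11.7
ee_pos: [0.5709, 0.0234, 0.2893]
tool_rot: [-0.001, 1.0, 0.0, -0.001]
ft_force: [0.6, -0.1, -0.9]
width: 0.207
grip_force: 58.8
```

Request:
carry_out(deltas=[{"offset": [0,-0.0012,0.003],"delta_rot": [0,0,0],"claw": 1},{"offset": [0,0,0.003],"delta_rot": [0,0,0],"claw": 1},{"offset": [0,0,0.002],"delta_rot": [0,0,0],"claw": 1},{"offset": [0,0,0.0015],"delta_rot": [0,0,0],"claw": 1},{"offset": [0,0,0.0015],"delta_rot": [0,0,0],"claw": 1},{"offset": [0,0,0],"delta_rot": [0,0,0],"claw": 1}])

```text
time: 12.2
ee_pos: [0.5708, 0.0212, 0.2785]
tool_rot: [0.0, 1.0, 0.0, -0.0]
ft_force: [-0.4, -0.2, -0.2]
width: 0.209
grip_force: 58.8
```

Request:
carry_out(deltas=[{"offset": [0,0,0.001],"delta_rot": [0,0,0],"claw": 1},{"offset": [0,0,0.001],"delta_rot": [0,0,0],"claw": 1},{"offset": [0,0,0.001],"delta_rot": [0,0,0],"claw": 1},{"offset": [0,0,0],"delta_rot": [0,0,0],"claw": 1}])

```text
time: 12.53
ee_pos: [0.5709, 0.0212, 0.2755]
tool_rot: [-0.0, 1.0, 0.0, -0.0]
ft_force: [0.9, -1.1, -1.4]
width: 0.21
grip_force: 58.8
```

Request:
carry_out(deltas=[{"offset": [0,0,0.0007],"delta_rot": [0,0,0],"claw": 1},{"offset": [0,0,0.0007],"delta_rot": [0,0,0],"claw": 1},{"offset": [0,0,0],"delta_rot": [0,0,0],"claw": 1}])

```text
time: 12.78
ee_pos: [0.5709, 0.0213, 0.2752]
tool_rot: [-0.0, 1.0, -0.0, 0.0]
ft_force: [-0.5, 0.6, 4.8]
width: 0.211
grip_force: 59.4
```

Contact at 0.2752 m matches the seated height. Releasing and lifting.

Request:
carry_out(deltas=[{"offset": [0,0,0],"delta_rot": [0,0,0],"claw": 0.7},{"offset": [0,0,0],"delta_rot": [0,0,0],"claw": 0.6},{"offset": [0,0,0],"delta_rot": [0,0,0],"claw": 0.5},{"offset": [0,0,0],"delta_rot": [0,0,0],"claw": 0.5},{"offset": [0,0,-0.01],"delta_rot": [0,0,0],"claw": 0.5},{"offset": [0,0,-0.03],"delta_rot": [0,0,0],"claw": 0.5},{"offset": [0,0,-0.04],"delta_rot": [0,0,0],"claw": 0.5},{"offset": [0,0,-0.04],"delta_rot": [0,0,0],"claw": 0.5}])

```text
time: 13.45
ee_pos: [0.5704, 0.0213, 0.3952]
tool_rot: [-0.0, 1.0, 0.0, -0.001]
ft_force: [1.2, 0.1, -0.4]
width: 0.502
grip_force: 0.0
```

Request:
carry_out(deltas=[{"offset": [0,0.03,-0.01],"delta_rot": [0,0,0],"claw": 0.5},{"offset": [0,0.04,0],"delta_rot": [0,0,0],"claw": 0.5},{"offset": [0,0.04,0],"delta_rot": [0,0,0],"claw": 0.5},{"offset": [0,0.04,0],"delta_rot": [0,0,0],"claw": 0.5},{"offset": [0,0.04,0],"delta_rot": [0,0,0],"claw": 0.5},{"offset": [0,0.04,0],"delta_rot": [0,0,0],"claw": 0.5},{"offset": [0,0.04,0],"delta_rot": [0,0,0],"claw": 0.5},{"offset": [0,0,0],"delta_rot": [0,0,0],"claw": 0.5}])

```text
time: 14.12
ee_pos: [0.5703, 0.2981, 0.4049]
tool_rot: [-0.003, 1.0, 0.003, 0.001]
ft_force: [0.8, -0.9, -0.0]
width: 0.498
grip_force: 0.0
```

Run:
```python
from h import *
S=optics.grab_frame("scene");T=optics.grab_frame("top");cv2.imwrite("pics/t11.png",T)
print(gap(T,.0125),[ (b[3].round(1),spoke(b[3])[0].round(1)) for b in balls(T,HUB)])
cv2.imwrite("pics/t11c.png",np.hstack([cv2.resize(S[165:235,190:270],(400,350),interpolation=cv2.INTER_CUBIC),cv2.resize(T[150:220,245:325],(400,350),interpolation=cv2.INTER_CUBIC)]))
```

```text
[(np.float64(27.6), np.float64(34.3), np.float64(6.7)), (np.float64(26.2), np.float64(33.4), np.float64(7.3))] [(array([352.9, 153. ]), array([2.4])), (array([393.5, 188. ]), array([-87.9])), (array([318.6, 191.6]), array([90.4])), (array([359.1, 227.4]), array([179.2])), (array([337.2, 227.2]), array([148.5]))]
```

View pics/t11c.png

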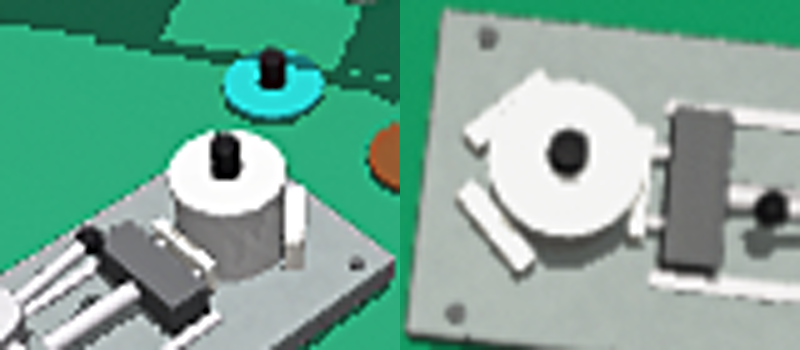

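The lid sits flat and centred on the pot (top crop: disc centre about (568,157)). The clamp gap has not changed. Handing in.

```bash
python3 -c "
from workcell import finish_job
print(finish_job())"
```

```text
the job is handed in; nothing more can be done
None
```

The job is handed in: I wound the clamp until the pot was home and the pad was pressed about 8 mm by my camera estimate, then set the fitting lid fully down and level on the pot and let go, at about 14 s.

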